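# Lock the whetstones into the stone frame

### The job

Lock all the loose whetstones on the bench into the stone frame: lift the black-knobbed lever out of its lock notch and swing it over into the release notch, take the retaining bar off, and lay every stone across the two rails, centred, one to a bay. Then lay the bar back across its two posts over the stones, centred, and lift the lever over again until it has dropped fully into the lock notch; leave the other things on the bench where they are.

Things in the scene. Friction and masses are not known exactly. Their poses are not given: they have to be found in the camera images.
- stone_frame: Fixed frame for whetstones, origin under the centre of its bays, on the bench, z up. Base plate 132 mm (x) by 360 mm (y -135 to +225), 12 mm thick. Two aluminium rails along y at x = -35 and +35 mm, 14 mm wide, carry three bays at y = -64, 0 and +64 mm. Bar posts at y = -118 and +118 mm; the lever's gate housing stands at y = +135 to +225 mm, up to 105 mm high.
- bay_middle (a point): Centre of the middle bay, at the rail tops (frame z = 40 mm). Each bay is 36 mm wide in y, between ribs that rise 10 mm above the rail tops; between the rails it is open down to the base plate (28 mm lower). Upright end stops at x = -55 and +55 mm (inner faces), as high as the ribs, make each bay 110 mm long. A stone lies with its long axis along the frame's x.
- saddle_left (a point): Middle of the saddle floor of the post at frame y = +118 mm, z = 62 mm, where the bar rests. The saddle is 16 mm long in y and 26 mm wide in x between two cheeks that rise 10 mm above its floor; it is open at both ends in y. The bar lies 8 mm above the tops of laid stones.
- saddle_right (a point): The same on the post at frame y = -118 mm.
- tongue_tip (a point): Underside of the tip of the steel latch tongue (16 mm wide, 6 mm thick), 3 mm above the bar's top. With the lever in the lock notch it covers the bar's +y end, so the bar cannot be lifted; with the lever in the release notch it is drawn back 30 mm, clear of the bar.
- lever_swing (a joint): Swing of the lever about a level axis along the frame's x at frame (0, 180, 32) mm: 0 rad in the lock notch (lever leans 0.36 rad from vertical to the frame's -y, toward the bar), 0.72 rad in the release notch (leans 0.36 rad to +y, away from the bar). Light friction; stays where left.
- lever_lift (a joint): Lift of the lever along its own rod, m: 0 = dropped fully into a notch, at most 0.022. It must be lifted at least 0.015 to pass the tooth between the two notches, and is pressed down by a light spring (2 to 4 N) and its weight.
- knob (a point): Centre of the lever's black drum knob, 28 mm diameter and 28 mm long along the frame's x, with flat ends, on the steel rod (9 mm thick) 125 mm from the swing axis when the lever is down.
- retaining_bar: Steel retaining bar, 20 mm (x) by 260 mm (y) by 12 mm (z), about 0.4 kg; origin at the centre of its underside, long axis y, either way round alike. It begins in its saddles on the frame.
- stone_a: Two-layer whetstone (grey on brown), 28 mm (x) by 100 mm (y) by 14 mm (z), origin at the centre of its underside, long axis y, about 0.16 kg; may be absent (2 or 3 stones are present). Starts flat on the bench.
- stone_b: Two-layer whetstone (grey on brown), 28 mm (x) by 100 mm (y) by 14 mm (z), origin at the centre of its underside, long axis y, about 0.16 kg; may be absent (2 or 3 stones are present). Starts flat on the bench.
- stone_c: Two-layer whetstone (grey on brown), 28 mm (x) by 100 mm (y) by 14 mm (z), origin at the centre of its underside, long axis y, about 0.16 kg; may be absent (2 or 3 stones are present). Starts flat on the bench.
- dropper_near: Bystander: small plastic dropper bottle, 28 mm wide, 67 mm high, origin under its centre.
- flask: Bystander: round plastic bottle with a blue screw cap, 44 mm wide, 103 mm high, origin under its centre.
- vee_block: Bystander: grey vee block, 50 by 60 mm, 42 mm high, origin under its centre.

How it is judged:
By the outcome, as a careful person would: the job done as asked, in the order asked, and still so for the second after the job is handed in, with the robot touching nothing.
Of stone_a, stone_b, stone_c only 2 to 3 are there at a start; the rules pass over those that are not, and their reading is None.
At some moment in a run one of stone_a, stone_b, stone_c may be knocked a few centimetres aside while the robot is not near it.
Once in a run the grip may slacken for a moment while it holds something.
It also fails if it takes over 210 s, if anything falls off the work surface, if the arm or the gripper's body presses on something with over 40 N, if the wrist force passes 120 N, or if a joint passes its speed limit or range.

### The arm

A 6-joint arm with a two-finger parallel gripper is mounted at the origin on a cart in front of the work surface, level with it; the furniture and walls round the work are solid. World frame = base frame: x ahead of the robot, y to its left, z up, the work surface at z = 0. Lengths are in m, angles in rad, forces in N, time in s.
With the tool pointing down it reaches from about 0.275 to 1 m from the base axis. Payload 8.4 kg.
Tool frame: the origin (TCP) lies midway between the tips of the shut fingers; the grasp point (between the pads) lies 19 mm behind it; z points along the fingers, y is the line along which they close (so a half turn about z gives the same grasp; the last joint's range is limited). The gripper opens to 85 mm and grips with 20 to 120 N. Pads are 22 mm wide; open, the fingers measure 114 mm over their backs; the gripper's body (76 mm by 85 mm) begins 54 mm behind the grasp point. The pads swing forward as they close: fully open they stand 13 mm farther back than shut.
Start: joints at [1.235, 0.353, 1.633, -0, 1.155, -0.002], TCP at [0.205, 0.591, 0.231] pointing down, gripper open.
Joint ranges: [-2.63, 2.63], [-0.92, 2.1], [0.06, 2.66], [-1.3, 4.44], [0, 2.69], [-3.02, 3.02]. Speed limits (rad/s): [2.22, 2.22, 2.79, 3.14, 3.14, 3.14].

### API

Orientations are given as a unit quaternion [x, y, z, w].
In Python, from workcell import bot, claw, kinematics, optics, ticket, spotter gives the robot as it stands. Calls block until the motion is done:
- bot.reach(position, orientation): joint-space move of the TCP to a pose.
- bot.servo_line(position, ori=None, velocity=0.15): straight line of the TCP; ori=None keeps the orientation; velocity is the mean speed in m/s.
- bot.goto_joints(angles): joint-space move.
- claw.move_gripper(opening, strength=None): finger opening in m; strength is the grip in N (None keeps the last); returns when the fingers have stopped.
- bot.dwell(seconds).
- kinematics.solve_ik(position, orientation): joint angles nearest the present ones, or None.
- optics.read_camera(name): name is "scene" or "top" or "wrist"; returns a dict with "frame" (480x640x3 uint8, red, green, blue), "intrinsics" (3x3 intrinsics, pixels), "view" (4x4, takes a point from world to camera coordinates). Camera axes: x right, y down, z forward; pixel columns grow to the right and rows downward; lengths in m; the calibration is good to about 2 mm. The wrist camera is an equidistant fisheye: a pixel r from the principal point sees the ray r / f radians off the axis. A picture is of the moment at which its call begins. There is no depth.
A pose or a line that the arm cannot do raises bot.IKError and nothing moves.
- ticket.hand_in(): hands the job in; it is judged then, once.
Trained networks look in a picture, given as the dict that the camera call returned (one of the last four; its "shot" number tells which), for a name from the list of things; names that differ only in an ending like _2 or _b are one class to them, and where a whole thing is asked for, a point or a joint stands for the part that bears it (a point fixed in the world has none). Each returns a list of dicts, best first, with "score" (0 to 1); they miss things now and then, are a little off and sometimes report something else, mostly with a low value. They report only what shows in the picture. A call takes as long as a camera call.
- spotter.silhouettes(picture, thing): "mask" (480x640 bool, what is visible of it) and "uv" ([column, row] in pixels, amid what is visible of it).
Readings, each from a call of its own:
- bot.read_time_s(): time.
- bot.read_joint_pos(): joint angles.
- bot.read_joint_vel(): joint speeds.
- bot.read_joint_efforts(): joint torques, N m.
- bot.read_position(): TCP position.
- bot.read_orientation(): TCP orientation.
- bot.read_wrist_force(): force on the tool from outside, world axes, zero at the start.
- bot.read_ft_torque(): the same for the moment, N m.
- bot.read_gripper_width(): finger opening in m.
- bot.read_grip_force(): force on a finger pad.
Only numpy, scipy, OpenCV 4.12 (cv2) and the standard library are available. Lean on these libraries where they do the work, as an engineer would, in place of code of your own. Each camera call takes 0.05 s, during which the arm holds its last target. There are 200 camera calls.

## Working session

There is one attempt and no reset: what is moved stays moved. The work goes in short steps, each a Python script; the robot and the scene stay as the last script left them, time stands still between calls to the robot, and variables do not carry over. Pictures are saved under pics/ and viewed, at most 17 in all, crops included, and the job is handed in when it is done.

```bash
ls; mkdir -p pics
python3 - <<'E'
from workcell import bot, optics, spotter
import cv2, numpy as np
for n in ("scene","top"):
    p=optics.read_camera(n); cv2.imwrite(f"pics/{n}0.png",p["frame"][:,:,::-1])
    print(n,np.round(p["intrinsics"],1).tolist(),np.round(p["view"],4).tolist())
    for t in ("stone_frame","retaining_bar","stone_a","knob","tongue_tip"):
        for d in spotter.silhouettes(p,t): print(t,round(d["score"],2),np.round(d["uv"]),d["mask"].sum())
print(bot.read_orientation(),bot.read_time_s())
E
```

```text
pics
workcell.py
scene [[623.9, 0.0, 320.6], [0.0, 623.9, 243.0], [0.0, 0.0, 1.0]] [[-0.8307, -0.5562, -0.0253, 0.563], [-0.2563, 0.4223, -0.8695, 0.2208], [0.4942, -0.7158, -0.4933, 1.6163], [0.0, 0.0, 0.0, 1.0]]
stone_frame 0.88 [304. 277.] 2330
retaining_bar 0.48 [315. 258.] 148
retaining_bar 0.18 [300. 245.] 174
stone_a 0.97 [305. 347.] 389
stone_a 0.67 [439. 225.] 207
knob 0.7 [300. 244.] 144
knob 0.19 [302. 283.] 2394
top [[454.6, 0.0, 322.7], [0.0, 454.6, 235.0], [0.0, 0.0, 1.0]] [[-0.0156, -0.9999, -0.0049, 0.0907], [-0.9981, 0.0159, -0.06, 0.5909], [0.0601, 0.0039, -0.9982, 1.3054], [0.0, 0.0, 0.0, 1.0]]
stone_frame 0.87 [320. 225.] 4740
retaining_bar 0.57 [348. 224.] 651
stone_a 0.79 [217. 282.] 351
stone_a 0.69 [485. 282.] 332
knob 0.58 [287. 217.] 163
tongue_tip 0.57 [302. 222.] 43
[1.66135964e-01 9.86102855e-01 8.89945188e-06 6.39812491e-06] 0.6
```

View pics/scene0.png

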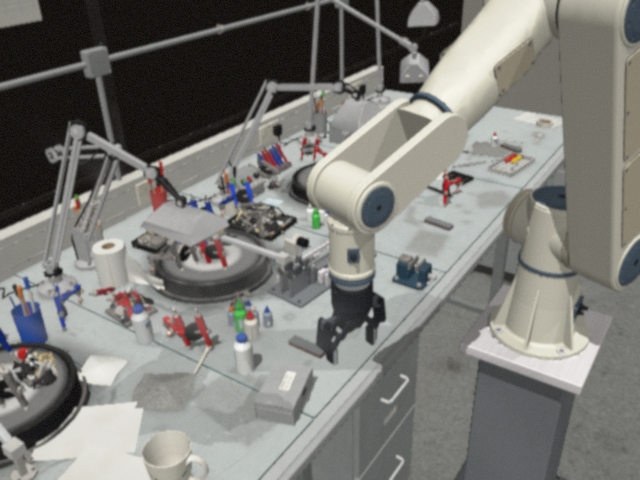

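View pics/top0.png

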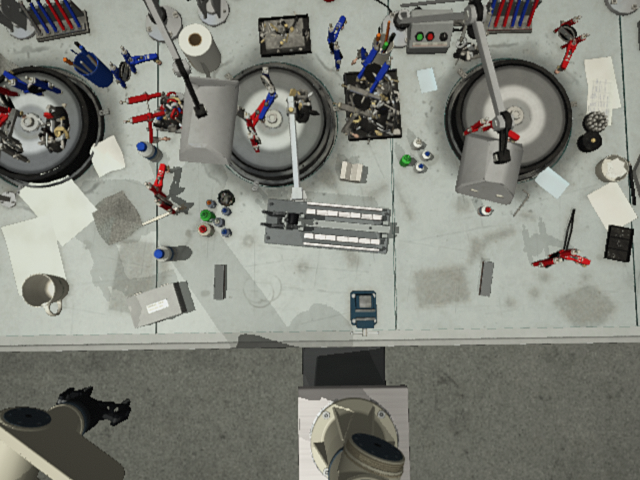

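The top view shows stones near (220,282) and (486,279), the frame at (330,225) with its lever at the left end (world +y), and no obvious third stone. Next: look from above with the wrist camera.

```bash
cat > h.py <<'E'
from workcell import bot, claw, kinematics, optics, ticket, spotter
import cv2, numpy as np
from scipy.spatial.transform import Rotation as R
def rays(p,uv):
    K=p["intrinsics"];V=np.array(p["view"]);uv=np.atleast_2d(np.array(uv,float))
    x=(uv[:,0]-K[0][2])/K[0][0];y=(uv[:,1]-K[1][2])/K[1][1]
    if p.get("fish"):
        r=np.hypot(x,y)+1e-9;d=np.c_[np.sin(r)*x/r,np.sin(r)*y/r,np.cos(r)]
    else: d=np.c_[x,y,np.ones_like(x)]
    Rm=V[:3,:3];return -Rm.T@V[:3,3], d@Rm
def onz(p,uv,z):
    o,d=rays(p,uv);return o+d*((z-o[2])/d[:,2])[:,None]
def proj(p,P):
    K=p["intrinsics"];V=np.array(p["view"]);c=np.atleast_2d(P)@V[:3,:3].T+V[:3,3]
    x,y=c[:,0]/c[:,2],c[:,1]/c[:,2]
    if p.get("fish"):
        t=np.hypot(c[:,0],c[:,1])+1e-12;r=np.arctan2(t,c[:,2]);x,y=c[:,0]/t*r,c[:,1]/t*r
    return np.c_[x*K[0][0]+K[0][2],y*K[1][1]+K[1][2]]
def cam(n):
    p=optics.read_camera(n);p["fish"]=n=="wrist";return p
def down(yaw): # tool z down, tool y (closing) along world dir at angle yaw
    c,s=np.cos(yaw),np.sin(yaw)
    Y=np.array([c,s,0]);Z=np.array([0,0,-1.]);return R.from_matrix(np.c_[np.cross(Y,Z),Y,Z]).as_quat()
def rect(p,mask,z):
    ys,xs=np.nonzero(mask);P=onz(p,np.c_[xs,ys],z)[:,:2]
    (c,wh,a)=cv2.minAreaRect((P*1000).astype(np.float32))
    a=np.radians(a)
    if wh[0]<wh[1]: a+=np.pi/2;wh=wh[::-1]
    return np.array(c)/1000,wh,(a+np.pi/2)%np.pi-np.pi/2
def stones(p,z=.014,lo=.3):
    return [(round(d["score"],2),)+tuple(rect(p,d["mask"],z)) for d in spotter.silhouettes(p,"stone_a") if d["score"]>lo]
E
python3 - <<'E'
from h import *
p=cam("top")
print(stones(p))
for t,z in (("stone_frame",.03),("retaining_bar",.074)):
    for d in spotter.silhouettes(p,t)[:1]: print(t,rect(p,d["mask"],z))
s=cam("scene"); print(onz(s,[[439,225],[510,149],[305,347]],.014),onz(p,[[352,170],[618,243]],.02))
m=spotter.silhouettes(p,"retaining_bar")[0]; c=rect(p,m["mask"],.074)[0]
bot.reach([c[0]-.03,c[1]+.03,.38],down(np.pi/2))
w=cam("wrist"); print(bot.read_joint_pos(), w["intrinsics"][0],np.linalg.inv(w["view"])[:3].round(3).tolist())
cv2.imwrite("pics/w1.png",w["frame"][:,:,::-1]); np.save("w1.npy",w,allow_pickle=True)
for t in ("stone_frame","retaining_bar","stone_a","knob","tongue_tip","vee_block","flask","dropper_near"):
    for d in spotter.silhouettes(w,t): print(t,round(d["score"],2),np.round(d["uv"]),d["mask"].sum())
E
```

```text
[(0.92, array([0.46063068, 0.38475903]), (98.57718658447266, 29.14671516418457), np.float64(-0.0026082999716230404)), (0.74, array([ 0.46042822, -0.38849261]), (100.0702133178711, 34.655975341796875), np.float64(-0.19624048440272368)), (0.74, array([ 0.77794623, -0.00264727]), (60.17705535888672, 57.89582061767578), np.float64(1.3995671860857613))]
stone_frame (array([0.6196427, 0.0750083]), (369.93414306640625, 135.38861083984375), np.float64(1.462354670893797))
retaining_bar (array([0.61531689, 0.01792676]), (246.39146423339844, 21.206632614135742), np.float64(1.4688581102757698))
[[ 0.44490623 -0.36699817  0.014     ]
 [ 0.47593819 -1.15953306  0.014     ]
 [ 0.45829931  0.39670145  0.014     ]] [[ 0.78151926 -0.00752241  0.02      ]
 [ 0.55523225 -0.77295794  0.02      ]]
[ 8.03068138e-02  1.89014789e-01  1.52718628e+00  1.70420730e-04
  1.42574111e+00 -1.49141585e+00] [371.64829954   0.         314.40921973] [[-0.001, 0.955, 0.296, 0.51], [1.0, 0.001, -0.001, 0.049], [-0.001, 0.296, -0.955, 0.522]]
stone_frame 0.66 [329. 202.] 20503
retaining_bar 0.91 [286. 213.] 2966
stone_a 0.93 [ 48. 120.] 936
stone_a 0.88 [534. 110.] 1203
knob 0.72 [416. 239.] 862
knob 0.65 [ 51. 236.] 410
tongue_tip 0.58 [392. 228.] 381
vee_block 0.72 [279. 308.] 1608
vee_block 0.49 [329. 199.] 20996
flask 0.7 [611. 173.] 1274
dropper_near 0.78 [ 52. 235.] 389
```

View pics/w1.png

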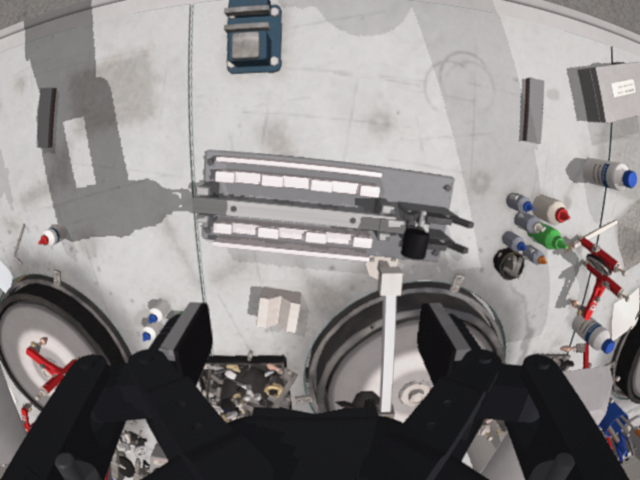

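The wrist view shows the frame with bar (286,213), knob (416,239), vee block (279,308), and stones at (47,118) and (532,110); only two stones. Now closer views for an accurate frame fit.

Run:
```python
from h import *
yaw=-.102; F=np.array([.616,.025]); ax=np.array([np.cos(yaw),np.sin(yaw)]); ay=np.array([-ax[1],ax[0]])
for i,yy in enumerate((-.03,.12)):
    c=F+ay*yy-ax*.06
    bot.reach([c[0],c[1],.25],down(np.pi/2+yaw))
    w=cam("wrist"); np.save(f"c{i}.npy",w,allow_pickle=True)
    cv2.imwrite(f"pics/c{i}.png",w["frame"][:,:,::-1])
    for t in ("stone_frame","retaining_bar","knob","tongue_tip"):
        for d in spotter.silhouettes(w,t)[:2]: print(t,round(d["score"],2),np.round(d["uv"]),d["mask"].sum(), rect(w,d["mask"],dict(stone_frame=.012,retaining_bar=.074,knob=.149,tongue_tip=.08)[t]))
```

```text
stone_frame 0.68 [377. 249.] 33461 (array([0.63377948, 0.09955867]), (445.0658264160156, 171.70506286621094), np.float64(1.3953568615604004))
retaining_bar 0.96 [334. 271.] 5814 (array([0.61279492, 0.02093072]), (257.1365051269531, 24.4398136138916), np.float64(1.465860988784995))
knob 0.72 [508. 299.] 1634 (array([0.6159248 , 0.15686386]), (72.41111755371094, 34.138214111328125), np.float64(0.009982288222943891))
tongue_tip 0.67 [471. 277.] 562 (array([0.63054498, 0.1610054 ]), (65.12651824951172, 18.04314613342285), np.float64(1.4342739008858376))
tongue_tip 0.18 [507. 300.] 1728 (array([0.65513782, 0.1984919 ]), (94.01007843017578, 44.06036376953125), np.float64(-0.003516571061394913))
stone_frame 0.66 [268. 249.] 32810 (array([0.63986963, 0.06178795]), (426.2843017578125, 176.69497680664062), np.float64(1.459443036874013))
retaining_bar 0.84 [196. 273.] 5150 (array([0.61390906, 0.02190546]), (259.9662780761719, 26.993743896484375), np.float64(1.4651412695004007))
knob 0.77 [337. 309.] 2135 (array([0.61703809, 0.16183369]), (68.2856674194336, 33.00193405151367), np.float64(-0.10245606819309216))
tongue_tip 0.56 [318. 280.] 726 (array([0.62994635, 0.16075455]), (63.62215805053711, 17.109891891479492), np.float64(1.4666277128628287))
```

View pics/c0.png

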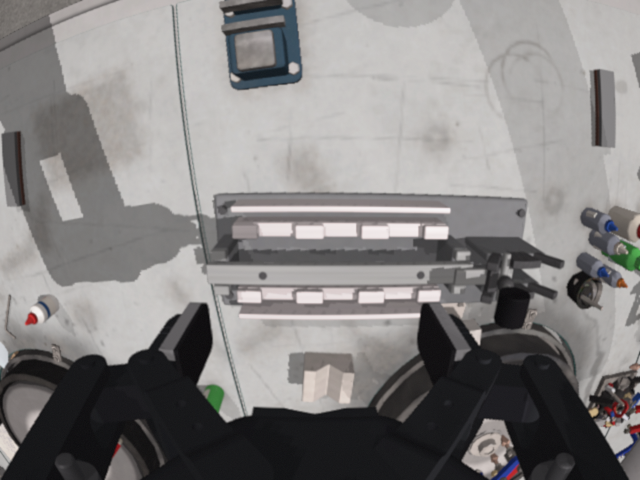

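View pics/c1.png

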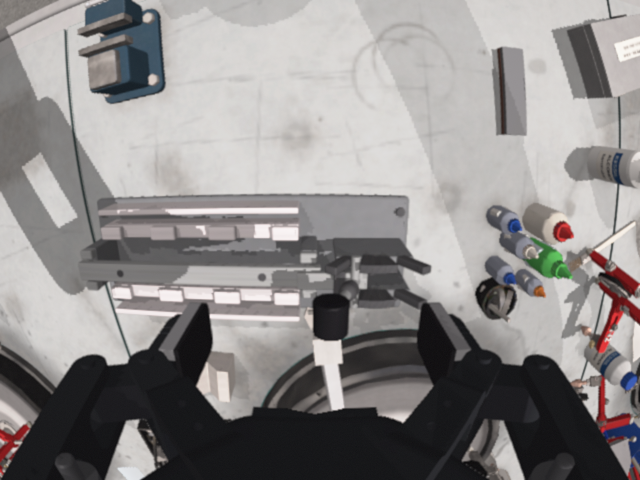

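Run:
```python
from h import *
from scipy.optimize import least_squares
c0,c1=[np.load(f"c{i}.npy",allow_pickle=True).item() for i in (0,1)]
obs=[(c0,(215,194),(-66,-135,12)),(c0,(527,198),(-66,225,12)),(c1,(97,198),(-66,-135,12)),(c1,(409,197),(-66,225,12))]
def W(q,P): P=np.array(P)/1e3; return np.array([q[0]+np.cos(q[2])*P[0]-np.sin(q[2])*P[1],q[1]+np.sin(q[2])*P[0]+np.cos(q[2])*P[1],P[2]])
f=lambda q:np.concatenate([proj(p,W(q,P))[0]-uv for p,uv,P in obs])
r=least_squares(f,[.616,.025,-.1]);q=r.x;print(q,r.fun.round(1))
for p in (c0,c1):
    for d in spotter.silhouettes(p,"retaining_bar")[:0]:pass
L=.125;a=.36
kn=(0,180-125*np.sin(a),32+125*np.cos(a))
for n,p in (("c0",c0),("c1",c1)):
    im=p["frame"][:,:,::-1].copy(); im=cv2.resize(im,None,fx=2,fy=2,interpolation=cv2.INTER_CUBIC)
    def poly(P,c):
        uv=np.vstack([proj(p,W(q,x)) for x in P]);cv2.polylines(im,[np.int32((uv+.5)*2)],True,c,1)
    poly([(-66,-135,12),(-66,225,12),(66,225,12),(66,-135,12)],(0,0,255))
    for s in (-35,35):
        for y in (-64,0,64): poly([(s-7,y-18,50),(s+7,y-18,50),(s+7,y+18,50),(s-7,y+18,50)],(0,255,0))
    poly([(-10,-130,74),(-10,130,74),(10,130,74),(10,-130,74)],(255,0,0))
    poly([(14,kn[1],kn[2]-14),(-14,kn[1],kn[2]-14),(-14,kn[1],kn[2]+14),(14,kn[1],kn[2]+14)],(0,255,255))
    x0=380 if n=="c0" else 140
    cv2.imwrite(f"pics/{n}o.png",im[360:700,x0:x0+740])
```

```text
[ 0.61548885  0.02212855 -0.10599237] [-1.8 -0.5  2.3  0.9 -1.7  0.9  1.4 -0.5]
```

View pics/c0o.png

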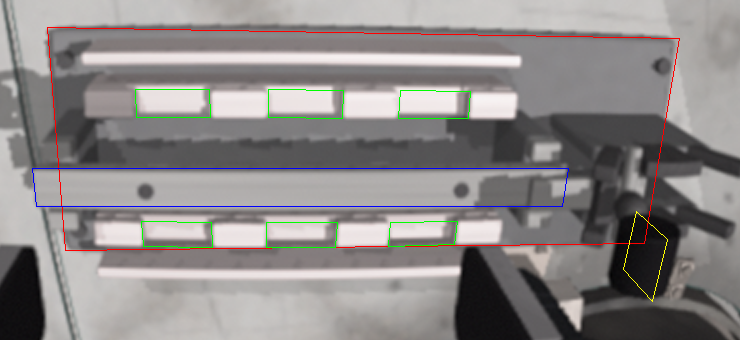

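View pics/c1o.png

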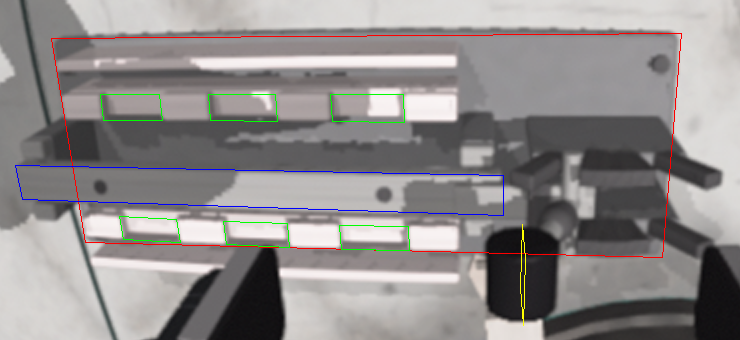

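The overlay matches: plate, bays, bar and knob within about 1–2 mm. Now check the light rod beyond the knob, then work the lever.

```bash
cat >> h.py <<'E'
Q=np.array([.61549,.02213,-.106]); Q[:2]+=.0007*np.array([-np.sin(Q[2]),np.cos(Q[2])])
def W(P,q=Q):
    P=np.array(P)/1e3; c,s=np.cos(q[2]),np.sin(q[2])
    return np.array([q[0]+c*P[0]-s*P[1],q[1]+s*P[0]+c*P[1],P[2]])
def knob(sw,lift):
    a=.36-sw; r=125+lift; return np.array([0,180-r*np.sin(a),32+r*np.cos(a)])
def F(): return np.round(bot.read_wrist_force(),1)
E
python3 - <<'E'
from h import *
ps=[np.load(f,allow_pickle=True).item() for f in ("c1.npy","w1.npy")]+[cam("top")]
uv=[(327,345),(388,275),(297,193)]
A=[];b=[]
for p,u in zip(ps,uv):
    o,d=rays(p,u);d=d[0]/np.linalg.norm(d[0]);M=np.eye(3)-np.outer(d,d);A.append(M);b.append(M@o)
x=np.linalg.lstsq(np.vstack(A),np.hstack(b),rcond=None)[0];print(x,[np.linalg.norm(M@x-c) for M,c in zip(A,b)], W(knob(0,0)))
claw.move_gripper(.05)
o=down(Q[2]); k=W(knob(0,0))
for s in (0,np.pi):
    oo=down(Q[2]+s); j=kinematics.solve_ik(k+[0,0,.06],oo); print(j)
E
```

```text
[0.70773982 0.15019257 0.06337576] [np.float64(0.0033476875347630062), np.float64(0.005272996485229604), np.float64(0.0025141433868547886)] [0.62994945 0.15802865 0.1489871 ]
[ 2.43477629e-01  4.10948192e-01  1.59900638e+00 -4.44089210e-16
  1.13163808e+00  3.49477629e-01]
[ 2.43477629e-01  4.10948192e-01  1.59900638e+00 -4.44089210e-16
  1.13163808e+00 -2.79211502e+00]
```

```bash
cat >> h.py <<'E'
OL=down(Q[2]); OFF=np.array([0,0,-.019])
def lever(a,b):
    "grip knob at swing a, lift, swing to b, drop, let go; knob pose from the hand"
    claw.move_gripper(.05)
    k=W(knob(a,0))+OFF; bot.reach(k+[0,0,.09],OL); bot.servo_line(k,velocity=.08)
    claw.move_gripper(0,35); print("w",bot.read_gripper_width(),F())
    for l in (10,19.5): bot.servo_line(W(knob(a,l))+OFF,velocity=.05)
    print("up",bot.read_gripper_width(),bot.read_grip_force(),F())
    for s in np.linspace(a,b,7)[1:]: bot.servo_line(W(knob(s,19.5))+OFF,velocity=.08)
    print("over",bot.read_gripper_width(),F())
    for l in (10,0): bot.servo_line(W(knob(b,l))+OFF,velocity=.05); print(F())
    claw.move_gripper(.045); print("rel",F())
    bot.servo_line(W(knob(b,0))+OFF+[0,0,.07],velocity=.15)
E
python3 - <<'E'
from h import *
lever(0,.72)
c=W((-70,120,250)); bot.reach(c,down(np.pi/2+Q[2]))
w=cam("wrist");cv2.imwrite("pics/l1.png",cv2.resize(w["frame"][150:400,40:600,::-1],None,fx=1.4,fy=1.4))
for t in ("knob","tongue_tip"):
    for d in spotter.silhouettes(w,t)[:1]: print(t,d["score"],d["uv"])
print(proj(w,W(knob(.72,0))),proj(w,W(knob(0,0))),proj(w,W((0,125,77))),bot.read_time_s())
E
```

```text
w 0.0272992948302247 [-2. -1.  5.]
up 0.027014161508606402 37.94093370437622 [-0.1  2.7 -2.2]
over 0.027576087973120188 [-1.8 -1.3 -4.7]
[-2.2  1.5 -5.9]
[-3.5  9.2  1.6]
rel [-0.2 -0.8 -0.5]
knob 0.78 [437.0, 311.9]
tongue_tip 0.66 [364.9, 291.0]
[[446.46252214 324.53740644]] [[335.35906766 328.16650371]] [[319.74177683 288.58379171]] 15.475
```

View pics/l1.png

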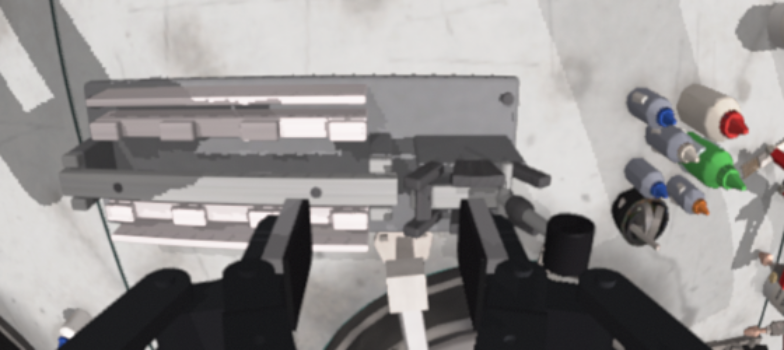

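Lever is in the release notch (knob at its predicted place, tongue drawn back). Take the bar off and park it on clear bench between vise and left stone.

Run:
```python
from h import *
g=W((0,0,65))
claw.move_gripper(.034)
bot.reach(g+[0,0,.08],OL); bot.servo_line(g,velocity=.08); print(F())
claw.move_gripper(0,90); print(bot.read_gripper_width(),bot.read_grip_force(),bot.read_position())
bot.servo_line(g+[0,0,.04],velocity=.08); bot.servo_line(g+[0,0,.10],velocity=.15); print(bot.read_gripper_width(),F(),bot.read_ft_torque())
P=np.array([.45,.195,.12]); bot.reach(P,down(0)); print(bot.read_gripper_width(),F(),bot.read_ft_torque())
w=cam("scene");cv2.imwrite("pics/b1.png",w["frame"][200:440,180:500,::-1].repeat(2,0).repeat(2,1))
```

```text
[ 0.3 -0.2  0.1]
0.016582082642836712 88.45796585083008 [0.61605171 0.02283818 0.06601401]
0.01727835533063405 [-1.4 -0.2 -4.8] [ 0.00246743  0.0096326  -0.02721668]
0.016947270207537696 [ 1.   1.4 -2.6] [ 0.02408715 -0.01899883 -0.00483918]
```

View pics/b1.png

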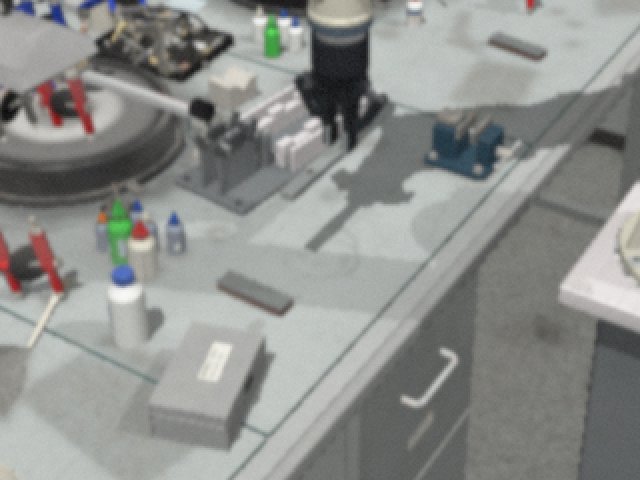

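Run:
```python
from h import *
p=cam("scene"); print(bot.read_position(),bot.read_gripper_width(),((proj(p,[.45,.195,.12])-[180,200])*2))
for d in spotter.silhouettes(p,"retaining_bar")[:2]: print(d["score"],(np.array(d["uv"])-[180,200])*2,d["mask"].sum())
cv2.imwrite("pics/b2.png",p["frame"][:,:,::-1][200:440,180:500].repeat(2,0).repeat(2,1))
print(((proj(p,[W((0,y,74)) for y in (-130,130)])-[180,200])*2), ((proj(p,[(.45,.065,.12),(.45,.325,.12)])-[180,200])*2))
w=cam("wrist")
for d in spotter.silhouettes(w,"retaining_bar")[:2]: print(d["score"],d["uv"],d["mask"].sum())
cv2.imwrite("pics/b3.png",w["frame"][:,:,::-1])
```

```text
[0.45158348 0.19453828 0.1203005 ] 0.017037696561285304 [[340.22665976 149.525436  ]]
0.74 [313.6 166.2] 347
[[358.01566224  58.72093701]
 [248.73133018 127.60803743]] [[389.10890274 106.5884634 ]
 [285.46338297 197.62816555]]
0.74 [311.4, 188.2] 21139
0.62 [532.4, 272.2] 32770
```

View pics/b3.png

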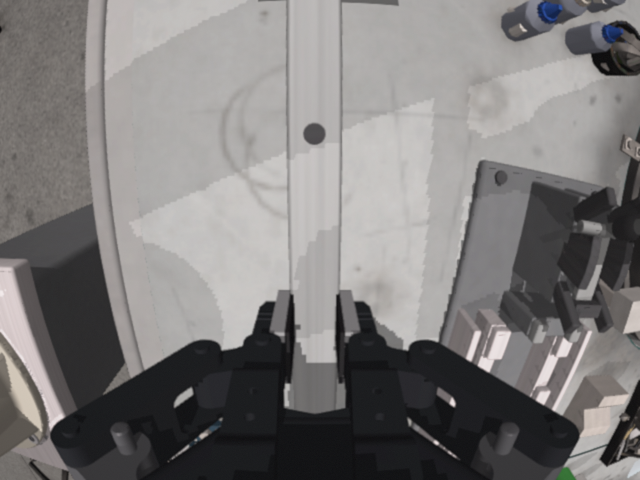

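Bar is held square and level in the grip. Lay it down and fetch the first stone.

```bash
cat >> h.py <<'E'
def look(c,a,z=.2,off=.06):
    d=np.array([np.cos(a),np.sin(a)]); t=np.array(c)+d*off
    bot.reach([t[0],t[1],z],down(np.pi/2+a)); return cam("wrist")
def find(c,a):
    "refined stone pose near c"
    s=[x for x in stones(look(c,a)) if np.linalg.norm(x[1]-c)<.05]
    print("refined",s); return s[0][1],s[0][3]
def pick(c,a):
    o=down(np.pi/2+a); claw.move_gripper(.05)
    bot.reach([*c,.08],o); bot.servo_line([*c,.002],velocity=.08); print("down",F())
    claw.move_gripper(0,60); print("w",bot.read_gripper_width(),bot.read_position())
    bot.servo_line([*c,.06],velocity=.06); bot.servo_line([*c,.16],velocity=.15); print("held",bot.read_gripper_width(),bot.read_grip_force(),F())
def place(y,dx=0,dy=0):
    o=down(np.pi/2+Q[2]); p=W((dx,y+dy,0))
    bot.reach(p+[0,0,.16],o); print("w",bot.read_gripper_width(),bot.read_grip_force())
    bot.servo_line(p+[0,0,.06],velocity=.15); bot.servo_line(p+[0,0,.0435],velocity=.03); print("set",F(),bot.read_position())
    claw.move_gripper(.042); bot.servo_line(p+[0,0,.13],velocity=.12)
E
python3 - <<'E'
from h import *
bot.servo_line([.45,.195,.02],velocity=.1); bot.servo_line([.45,.195,.005],velocity=.03); print(F())
claw.move_gripper(.034); bot.servo_line([.45,.195,.1],velocity=.15)
p=cam("top"); s=stones(p); print(s)
for d in spotter.silhouettes(p,"retaining_bar")[:1]: print("bar",d["score"],rect(p,d["mask"],.012))
s=[x for x in s if x[1][1]>.2][0]
c,a=find(s[1],s[3])
pick(c,a)
w=cam("wrist");cv2.imwrite("pics/s1.png",w["frame"][:,:,::-1]);print(bot.read_time_s())
E
```

```text
[ 0.1 -0.7 -3.8]
[(0.86, array([0.46201505, 0.38475348]), (95.73265075683594, 29.142858505249023), np.float64(-0.00260856628773265)), (0.79, array([ 0.46049756, -0.38873438]), (100.21206665039062, 32.13746643066406), np.float64(-0.14264250325211592))]
bar 0.6 (array([0.45183295, 0.11322923]), (90.12539672851562, 26.034223556518555), np.float64(1.5554242946668504))
refined [(0.86, array([0.45789447, 0.42980383]), (100.07637023925781, 29.658206939697266), np.float64(-0.027902471372978077))]
down [ 0.1 -0.1  0.7]
w 0.02628454647580518 [0.45833004 0.43023791 0.00290505]
held 0.026214677732226414 59.117724895477295 [-0.2  0.3 -0.9]
29.5333
```

View pics/s1.png

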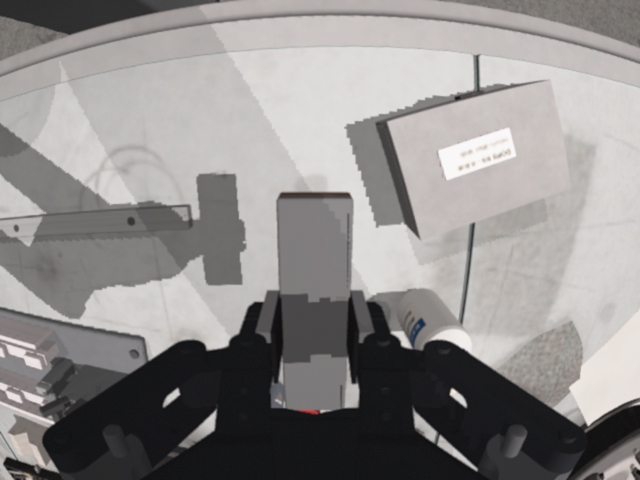

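The stone had been knocked 45 mm aside just before, but it was re-found and is held straight. Place it, then the second.

Run:
```python
from h import *
place(-64)
w=look(W((0,-32,0))[:2],Q[2],.25,.03)
for x in stones(w,.054): print(x, np.array([[np.cos(Q[2]),np.sin(Q[2])],[-np.sin(Q[2]),np.cos(Q[2])]])@(x[1]-Q[:2])*1e3)
cv2.imwrite("pics/p1.png",w["frame"][60:420,100:540,::-1])
s=[x for x in stones(cam("top")) if x[1][1]<-.2][0]
c,a=find(s[1],s[3]); pick(c,a); print(bot.read_time_s())
```

```text
w 0.026114343368472175 59.529492259025574
set [-0.3 -0.  -0.9] [ 0.60878732 -0.04082344  0.04340548]
(0.83, array([ 0.60880792, -0.0406567 ]), (98.23206329345703, 28.60960578918457), np.float64(-0.1151803855653819)) [-1.63897441e-03 -6.38412692e+01]
(0.68, array([ 0.47146497, -0.34724902]), (89.48390197753906, 38.46224594116211), np.float64(-0.1444457296262085)) [-104.13576393 -383.24387474]
refined [(0.78, array([ 0.4589505, -0.3938562]), (100.01266479492188, 28.631620407104492), np.float64(-0.1503329135319369))]
down [ 0.9 -0.7 -0.2]
w 0.02595704331306287 [ 0.45936011 -0.39420191  0.00285203]
held 0.025938407668208128 59.114710092544556 [-1.  -0.5 -2.4]
40.65
```

View pics/p1.png

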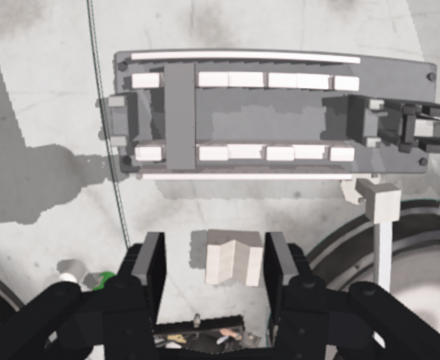

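Stone one lies centred in its bay. Place the second in the middle bay and measure the bar.

Run:
```python
from h import *
place(0)
w=look(W((0,-32,0))[:2],Q[2],.25,.03)
for x in stones(w,.054): print(x, np.array([[np.cos(Q[2]),np.sin(Q[2])],[-np.sin(Q[2]),np.cos(Q[2])]])@(x[1]-Q[:2])*1e3)
for off in (.06,.03):
    w=look([.45,.195],0,.26,off)
    for d in spotter.silhouettes(w,"retaining_bar")[:2]: print("bar",d["score"],rect(w,d["mask"],.012),d["uv"])
print(bot.read_time_s())
cv2.imwrite("pics/b4.png",w["frame"][:,:,::-1])
p=cam("top"); print(stones(p))
```

```text
w 0.02614154009677309 59.13189232349396
set [ 0.2 -0.3 -2.6] [0.6155688  0.02284472 0.04341149]
(0.7, array([0.61546906, 0.02267356]), (98.40132141113281, 28.24855613708496), np.float64(-0.09849102080412742)) [-0.07833731 -0.16170197]
bar 0.83 (array([0.45081439, 0.1938672 ]), (260.08087158203125, 22.403738021850586), np.float64(-1.5678394947182102)) [314.6, 141.5]
bar 0.76 (array([0.45000021, 0.19307166]), (259.1809387207031, 21.834318161010742), np.float64(1.5646943589472526)) [314.6, 171.0]
47.0667
[(0.68, array([0.62268445, 0.08731709]), (393.7936706542969, 131.57864379882812), np.float64(1.467045829153971)), (0.61, array([0.61928546, 0.02415184]), (103.51300811767578, 29.60072135925293), np.float64(-0.10173288679908143))]
```

View pics/b4.png

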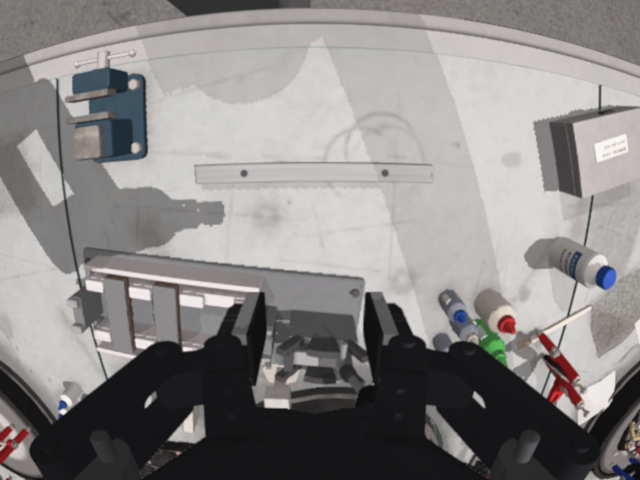

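Both stones are in their bays; the bar at (314,172) is clear. Pick it up and lay it in the saddles.

Run:
```python
from h import *
c=[.4505,.1935]; o=down(-.003)
claw.move_gripper(.034)
bot.reach([*c,.08],o); bot.servo_line([*c,.002],velocity=.08); print(F())
claw.move_gripper(0,90); z=bot.read_position()[2]; print(bot.read_gripper_width(),bot.read_position())
bot.servo_line([*c,.06],velocity=.08); bot.servo_line([*c,.17],velocity=.15); print(bot.read_gripper_width(),F(),bot.read_ft_torque())
g=W((0,0,62))
bot.reach(g+[0,0,.10],OL); print(bot.read_gripper_width(),bot.read_grip_force(),F(),bot.read_ft_torque(),z)
w=cam("wrist");cv2.imwrite("pics/b5.png",w["frame"][:,:,::-1]);print(proj(w,[W((0,y,162-z*1e3+12)) for y in (-130,-118,118,130)]))
s=cam("top")
for d in spotter.silhouettes(s,"retaining_bar")[:1]: print(d["score"],rect(s,d["mask"],.17))
```

```text
[-0.7  1.   0.2]
0.017071545801551152 [0.45083526 0.19366229 0.00286673]
0.016961666680799393 [-0.6 -1.5 -4.2] [-0.02052487 -0.04009372 -0.01733134]
0.01710348520547332 88.23762059211731 [-0.3  0.1 -3.4] [ 0.02166832 -0.00331112 -0.01165017] 0.0028667287393696166
[[315.83140511 499.46135529]
 [315.88527794 489.23639748]
 [316.9746221   15.227538  ]
 [316.95173091 -14.60483463]]
0.72 (array([0.6251543, 0.1258186]), (56.87702560424805, 20.738229751586914), np.float64(1.5546411921483125))
```

View pics/b5.png

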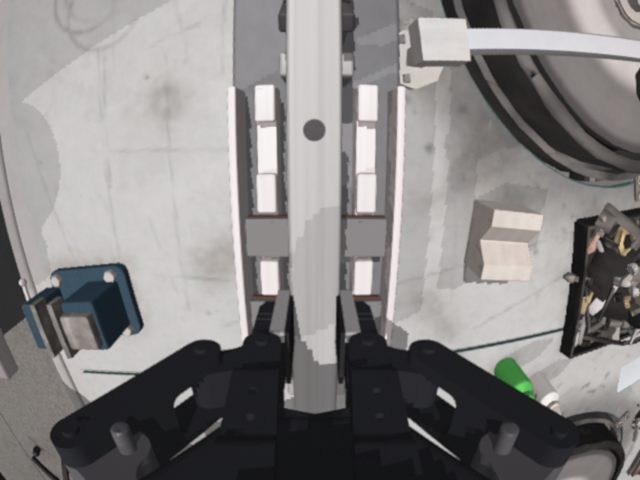

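Bar hangs aligned over the post (cheeks at (288,65) and (347,65) straddle it). Lower and release.

Run:
```python
from h import *
g=W((0,0,0)); z=.062+.0029
bot.servo_line(g+[0,0,z+.014],velocity=.1); print(F(),bot.read_gripper_width()); bot.servo_line(g+[0,0,z+.001],velocity=.03); print(F(),bot.read_ft_torque())
bot.servo_line(g+[0,0,z-.0005],velocity=.03); print(F(),bot.read_position())
claw.move_gripper(.036); bot.servo_line(g+[0,0,.16],velocity=.12)
for y in (-60,60):
    w=look(W((0,y,0))[:2],Q[2],.25,.0)
    for d in spotter.silhouettes(w,"retaining_bar")[:1]:
        c,wh,a=rect(w,d["mask"],.074); print(d["score"],wh,a,np.array([[np.cos(Q[2]),np.sin(Q[2])],[-np.sin(Q[2]),np.cos(Q[2])]])@(c-Q[:2])*1e3)
    cv2.imwrite(f"pics/f{y}.png",cv2.resize(w["frame"][130:380,60:580,::-1],None,fx=1.5,fy=1.5))
```

```text
[ 0.9 -0.4 -2.7] 0.017328675236607263
[-0.6 -0.5 -2.6] [ 0.0051062  -0.04082752  0.02183105]
[-1.3  0.1  3.8] [0.61588637 0.02283271 0.06493201]
0.96 (258.8870849609375, 21.906862258911133) 1.4642345963072838 [-0.50868869 -0.13152967]
0.67 (258.6549377441406, 21.981386184692383) 1.4671564834972637 [-0.24108261  0.21295649]
```

View pics/f60.png

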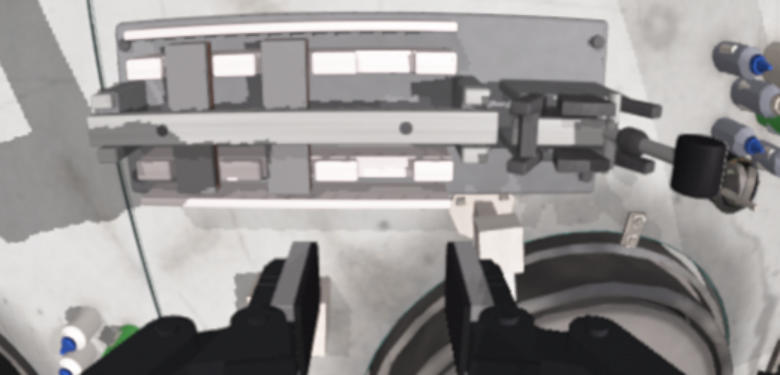

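Bar seated and centred (within 0.3 mm) over both stones; tongue still back. Now lock the lever.

Run:
```python
from h import *
lever(.72,0)
c=W((-70,100,250)); bot.reach(c,down(np.pi/2+Q[2]))
w=cam("wrist");cv2.imwrite("pics/l2.png",cv2.resize(w["frame"][150:400,40:600,::-1],None,fx=1.4,fy=1.4))
for d in spotter.silhouettes(w,"knob")[:1]: print(d["score"],d["uv"])
for l in (0,15): print((proj(w,W(knob(0,l)))-[40,150])*1.4)
print(stones(cam("top")),bot.read_time_s())
```

```text
w 0.027343304744691252 [-2.3  0.   3.3]
up 0.02762508892185645 37.75331497192383 [-0.5 -2.2 -3.2]
over 0.027472225542987047 [-1.6  2.  -4.1]
[-1.2  0.5 -5.2]
[ -6.2 -12.9  14.8]
rel [ 0.6 -0.1  0.4]
0.96 [360.3, 321.2]
[[450.52698235 249.04057765]]
[[443.41621599 262.96003489]]
[(0.7, array([0.61888623, 0.02407729]), (102.7560043334961, 29.05999183654785), np.float64(-0.10401202005997146)), (0.67, array([ 0.61228546, -0.04120352]), (102.95624542236328, 29.352231979370117), np.float64(-0.09700843902528078))] 68.0167
```

View pics/l2.png

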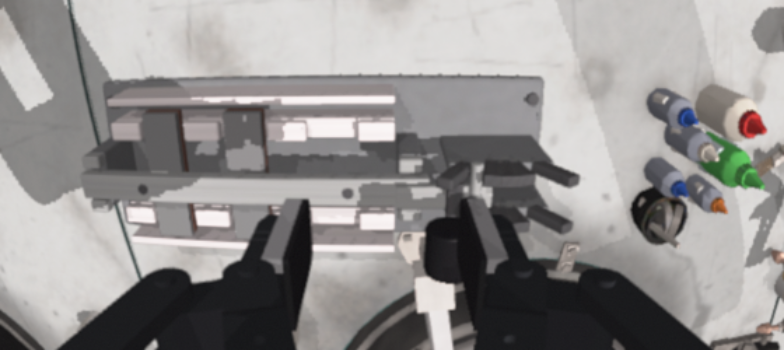

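The lever is on the lock side with the tongue over the bar. To check full drop, compare with the starting view (c1) from the same pose.

Run:
```python
from h import *
yaw=-.102; f=np.array([.616,.025]); ax=np.array([np.cos(yaw),np.sin(yaw)]); ay=np.array([-ax[1],ax[0]])
c=f+ay*.12-ax*.06; bot.reach([c[0],c[1],.25],down(np.pi/2+yaw)); claw.move_gripper(.085)
w=cam("wrist"); w0=np.load("c1.npy",allow_pickle=True).item()
print(np.abs(w["view"]-w0["view"]).max(),[proj(w,W(knob(0,l))).round(1).tolist() for l in (0,3)])
for n in ("knob","tongue_tip"):
    d=spotter.silhouettes(w,n)[0]; print(n,d["uv"],d["mask"].sum())
b=lambda p:[(xs.min(),xs.max(),ys.min(),ys.max(),xs.mean().round(2),ys.mean().round(2)) for ys,xs in [np.nonzero(p["frame"][290:345,305:365].max(2)<45)]]
print(b(w0),b(w))
```

```text
0.001991367074620984 [[[333.0, 316.6]], [[331.7, 318.4]]]
knob [338.0, 308.4] 2168
tongue_tip [320.0, 279.4] 795
[(np.int64(8), np.int64(59), np.int64(1), np.int64(54), np.float64(26.78), np.float64(27.08))] [(np.int64(9), np.int64(59), np.int64(1), np.int64(53), np.float64(28.0), np.float64(26.99))]
```

```bash
python3 -c "
from workcell import *
print(ticket.hand_in())"
```

```text
the job is handed in; nothing more can be done
None
```

I laid both stones I found on the bench centred in the middle and -y bays, put the bar back centred in its saddles, dropped the lever into the lock notch, and handed the job in at about 70 s (no verdict came back).

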